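# Load and lock the bur-rack drying spinner

## Task

Load every round bur rack on the counter onto the drying spinner's flatted spindle, one on top of the other in any order, each turned so that its D-shaped bore matches the flat, lying level and fully home. Then, holding the mallet, drive both sprung lock pins on the spinner fully down onto their bosses; never push a pin with the gripper itself. Finally stand the mallet upright on its head in the middle of its blue pad again, and leave the other things on the counter alone.

Things in the scene. Friction and masses are not known exactly. Their poses are not given: they have to be found in the camera images.
- rack_a: grey round bur rack, one of four alike, lying flat, about 160 g, may be absent: flange 110 mm across, 6 mm thick; burs (to 19 mm high) near the rim in 4 groups at the hub's diagonals; square hub 46 x 46 mm, 22 mm high in all, sides along x and y; D bore right through (32.4 mm across, flat at x = +10.2 mm). Origin: bore axis at the underside; z up; +x to the bore's flat.
- rack_b: grey round bur rack, one of four alike, lying flat, about 160 g, may be absent: flange 110 mm across, 6 mm thick; burs (to 19 mm high) near the rim in 4 groups at the hub's diagonals; square hub 46 x 46 mm, 22 mm high in all, sides along x and y; D bore right through (32.4 mm across, flat at x = +10.2 mm). Origin: bore axis at the underside; z up; +x to the bore's flat.
- rack_c: grey round bur rack, one of four alike, lying flat, about 160 g, may be absent: flange 110 mm across, 6 mm thick; burs (to 19 mm high) near the rim in 4 groups at the hub's diagonals; square hub 46 x 46 mm, 22 mm high in all, sides along x and y; D bore right through (32.4 mm across, flat at x = +10.2 mm). Origin: bore axis at the underside; z up; +x to the bore's flat.
- rack_d: grey round bur rack, one of four alike, lying flat, about 160 g, may be absent: flange 110 mm across, 6 mm thick; burs (to 19 mm high) near the rim in 4 groups at the hub's diagonals; square hub 46 x 46 mm, 22 mm high in all, sides along x and y; D bore right through (32.4 mm across, flat at x = +10.2 mm). Origin: bore axis at the underside; z up; +x to the bore's flat.
- spinner: white housing fixed on the counter, 170 mm (x) by 225 mm (y, from -142.5 to +82.5), deck 40 mm high, with a spindle and two lock pins on top. Origin on the spindle axis at counter level
- spindle_seat (a point): spindle axis at the top of its platter (100 mm across), 46 mm above the counter: the first rack's underside rests here, each next rack 22 mm higher. z up; +x points to the shaft's flat. The steel shaft stands 76 mm above it: D section, 30 mm diameter, flat at x = +9 mm, top 5 mm tapered; racks have 1.2 mm play all round
- spindle (a joint): turn of the platter and shaft about the vertical (rad, counter-clockwise seen from above, 0 when the flat faces the spinner's +x); stiff, turns only at about 0.25 N m, and stays where it is
- pin_a (a joint): how far the lock pin nearer the robot is driven: 0 m fully up, 0.026 m fully down with its head on the boss. Spring and friction resist with 8 to 11 N; the pin stays where it is left
- pin_b (a joint): how far the lock pin farther from the robot is driven: 0 m fully up, 0.026 m fully down with its head on the boss. Spring and friction resist with 8 to 11 N; the pin stays where it is left
- pin_a_top (a point): centre of the flat top of the 24 mm steel head of pin_a, 84 mm above the counter when up and 58 mm when fully down; the pin stands at (-50 mm, -105 mm) of the spinner
- pin_b_top (a point): centre of the flat top of the 24 mm steel head of pin_b, 84 mm above the counter when up and 58 mm when fully down; the pin stands at (+50 mm, -105 mm) of the spinner
- mallet: steel mallet, 320 g, standing upright on a face of its head: head a cylinder 44 mm in diameter, 60 mm high, axis vertical; black handle level, 20 mm wide, 24 mm deep, centred 30 mm above the lower face, reaching along -x to 170 mm from the head's axis. Origin: centre of the head's lower face; z up. Centre of mass 13 mm from the axis along the handle
- pad: blue silicone pad fixed on the counter, 110 x 110 x 4 mm, on which the mallet's head stands (the handle overhangs). Origin: centre of its underside
- kit_green: bystander: green and amber kit box 70 x 100 x 45 mm, origin centre of its underside
- kit_white: bystander: white and amber kit box 80 x 70 x 40 mm, origin centre of its underside
- jar: bystander: glass jar, 64 mm across, 75 mm high, origin centre of its underside
- cup: bystander: steel cup, 60 mm across, 60 mm high, origin centre of its underside
- spray: bystander: white bottle, 56 mm across, 130 mm high, origin centre of its underside
- die_model: bystander: plaster tooth model 60 x 50 x 26 mm, origin centre of its underside
- dish: bystander: white dish, 72 mm across, 25 mm high, origin centre of its underside

How it is judged:
On the way, in this order (a step that is already met when the one before it is completed fails the run):
1. all racks sit level and fully home on the spindle while both lock pins are still up (horizontal distance between each of rack_a, rack_b, rack_c, rack_d and spindle_seat below 0.004 m and angle between each of rack_a, rack_b, rack_c, rack_d's own z axis and vertical below 0.06 rad and angle between the x axis of each of rack_a, rack_b, rack_c, rack_d and the x axis of spindle_seat, either way round below 0.2 rad and (z of rack_a in the frame of spindle_seat between -0.003 and 0.003 m or z of rack_a in the frame of spindle_seat between 0.019 and 0.025 m or z of rack_a in the frame of spindle_seat between 0.041 and 0.047 m or z of rack_a in the frame of spindle_seat between 0.063 and 0.069 m) and linear speed of each of rack_a, rack_b, rack_c, rack_d below 0.02 m/s and (z of rack_b in the frame of spindle_seat between -0.003 and 0.003 m or z of rack_b in the frame of spindle_seat between 0.019 and 0.025 m or z of rack_b in the frame of spindle_seat between 0.041 and 0.047 m or z of rack_b in the frame of spindle_seat between 0.063 and 0.069 m) and (z of rack_c in the frame of spindle_seat between -0.003 and 0.003 m or z of rack_c in the frame of spindle_seat between 0.019 and 0.025 m or z of rack_c in the frame of spindle_seat between 0.041 and 0.047 m or z of rack_c in the frame of spindle_seat between 0.063 and 0.069 m) and (z of rack_d in the frame of spindle_seat between -0.003 and 0.003 m or z of rack_d in the frame of spindle_seat between 0.019 and 0.025 m or z of rack_d in the frame of spindle_seat between 0.041 and 0.047 m or z of rack_d in the frame of spindle_seat between 0.063 and 0.069 m) and value of joint each of pin_a, pin_b below 0.008 m), for 0.2 s.
2. both lock pins are driven down with the mallet (within 4 mm of fully down) (value of joint each of pin_a, pin_b above 0.022 m), for 0.1 s.
At the end, for the whole second after the job is handed in: Racks on the spindle, centred within 4 mm, level within 0.06 rad, bore matched, underside within 3 mm of a stack level (0, 22, 44, 66 mm above the platter); pins at least 22 mm down; mallet upright on the pad, head within 32 mm of the pad centre; all released and at rest (all of step 2 and horizontal distance between each of rack_a, rack_b, rack_c, rack_d and spindle_seat below 0.004 m and angle between each of rack_a, rack_b, rack_c, rack_d's own z axis and vertical below 0.06 rad and angle between the x axis of each of rack_a, rack_b, rack_c, rack_d and the x axis of spindle_seat, either way round below 0.2 rad and (z of rack_a in the frame of spindle_seat between -0.003 and 0.003 m or z of rack_a in the frame of spindle_seat between 0.019 and 0.025 m or z of rack_a in the frame of spindle_seat between 0.041 and 0.047 m or z of rack_a in the frame of spindle_seat between 0.063 and 0.069 m) and linear speed of each of rack_a, rack_b, rack_c, rack_d, mallet below 0.02 m/s and (z of rack_b in the frame of spindle_seat between -0.003 and 0.003 m or z of rack_b in the frame of spindle_seat between 0.019 and 0.025 m or z of rack_b in the frame of spindle_seat between 0.041 and 0.047 m or z of rack_b in the frame of spindle_seat between 0.063 and 0.069 m) and (z of rack_c in the frame of spindle_seat between -0.003 and 0.003 m or z of rack_c in the frame of spindle_seat between 0.019 and 0.025 m or z of rack_c in the frame of spindle_seat between 0.041 and 0.047 m or z of rack_c in the frame of spindle_seat between 0.063 and 0.069 m) and (z of rack_d in the frame of spindle_seat between -0.003 and 0.003 m or z of rack_d in the frame of spindle_seat between 0.019 and 0.025 m or z of rack_d in the frame of spindle_seat between 0.041 and 0.047 m or z of rack_d in the frame of spindle_seat between 0.063 and 0.069 m) and horizontal distance between mallet and pad below 0.032 m and angle between mallet's own z axis and vertical below 0.1 rad and height (world z) of mallet between 0.001 and 0.008 m and contact force between mallet and the fingers below 0.5 N); the robot touches nothing.
It fails at once if the fingers or the arm press a lock pin (contact force between any of the fingers, the arm and pin_a above 2 N or contact force between any of the fingers, the arm and pin_b above 2 N).
It fails at once if a bystander is shoved more than 5 cm or tipped (distance of any of kit_green, kit_white, jar, cup, spray, die_model, dish from where it was at the start of the episode above 0.05 m or angle between any of kit_green, kit_white, jar, cup, spray, die_model, dish's own z axis and vertical above 0.6 rad).
Of rack_a, rack_b, rack_c, rack_d only 3 to 4 are there at a start; the rules pass over those that are not, and their reading is None.
At some moment in a run one of rack_a, rack_b, rack_c, rack_d may be knocked a few centimetres aside while the robot is not near it.
It also fails if it takes over 208 s, if anything falls off the work surface, if the arm or the gripper's body presses on something with over 40 N, if the wrist force passes 120 N, or if a joint passes its speed limit or range.

## Robot

A 6-joint arm with a two-finger parallel gripper is mounted at the origin on the work surface. World frame = base frame: x ahead of the robot, y to its left, z up, the work surface at z = 0. Lengths are in m, angles in rad, forces in N, time in s.
With the tool pointing down it reaches from about 0.425 to 0.95 m from the base axis. Payload 3.5 kg.
Tool frame: the origin (TCP) lies at the very end of the fingers, on their centre line; the grasp point (between the pads) lies 19 mm behind it; z points along the fingers, y is the line along which they close (so a half turn about z gives the same grasp; the last joint's range is limited). The gripper opens to 85 mm and grips with 20 to 120 N. Pads are 22 mm wide; open, the fingers measure 114 mm over their backs; the gripper's body (76 mm by 85 mm) begins 54 mm behind the grasp point. The pads swing forward as they close: fully open they stand 13 mm farther back than shut.
Start: joints at [1.001, 0.286, 1.577, -0, 1.279, -0.15], TCP at [0.275, 0.616, 0.231] pointing down, gripper open.
Joint ranges: [-2.77, 2.77], [-0.9, 2.22], [0.21, 2.48], [-1.53, 4.67], [0.24, 2.81], [-2.84, 2.84]. Speed limits (rad/s): [2.79, 2.79, 3.14, 3.14, 3.14, 3.14].

## Interface

Orientations are given as a unit quaternion [x, y, z, w].
In Python, from plant import ctrl gives the robot as it stands.
- The arm moves only by the shell command python3 inch.py 'ROWS' [FORCE]. ROWS is a JSON list that holds a single list of rows (three levels of brackets), with 1 to 10 rows, each of 7 numbers: dx, dy, dz in cm, then a rotation vector rx, ry, rz in units of 0.1 rad, then the opening from 0.0 (shut) to 1.0 (fully open); each row is the pose to reach, as a shift and turn from the pose commanded when the command began, along the tool's axes at that moment; what a row does not reach only later rows make up. A row lasts 1/8 s, in which the tool goes at most 0.0625 m and 0.188 rad, less where a joint would pass 70% of its speed; a pose out of reach is approached as far as the arm can. The fingers move at their own pace and stop on an object; FORCE is the grip in N (left out, the last holds). Time passes only in rows, so rows that do not move let the fingers close. It prints the time, the measured TCP pose, the force, the opening and the grip force at its end. Input that does not fit is refused with a message, and nothing moves.
- ctrl.get_state(): the state, without advancing time (a new reading comes with each control period).
- ctrl.read_camera(name): name is "side" or "top" or "wrist"; returns a dict with "pixels" (480x640x3 uint8, red, green, blue), "camera_matrix" (3x3 intrinsics, pixels), "xyz" and "orientation" of the camera in the world. Camera axes: x right, y down, z forward; pixel columns grow to the right and rows downward; lengths in m; the calibration is good to about 2 mm. The wrist camera is an equidistant fisheye: a pixel r from the principal point sees the ray r / f radians off the axis. A picture is of the moment at which its call begins. There is no depth.
- ctrl.sign_off(): hands the job in; it is judged then, once.
The state is a dict: "time": time; "qpos": joint angles; "dq": joint speeds; "joint_efforts": joint torques, N m; "eef_pos": TCP position; "tcp_rot": TCP orientation; "contact_force": force on the tool from outside, world axes, zero at the start; "wrist_torque": the same for the moment, N m; "opening": opening from 0.0 (shut) to 1.0 (fully open); "finger_force": force on a finger pad.
Only numpy, scipy, OpenCV 4.12 (cv2) and the standard library are available. Lean on these libraries where they do the work, as an engineer would, in place of code of your own. Each camera call takes 0.05 s, during which the arm holds its last target. There are 200 camera calls.

## Working session

There is one attempt and no reset: what is moved stays moved. The work goes in short steps, Python scripts to look and compute and a shell command to move; the robot and the scene stay as the last step left them, time stands still between calls to the robot, and variables do not carry over. Pictures are saved under pics/ and viewed, at most 14 in all, crops included, and the job is handed in when it is done.

```bash
ls; mkdir -p pics
cat > h.py <<'E'
import numpy as np,cv2
from scipy.spatial.transform import Rotation as R
from plant import ctrl
def cam(n,save=None):
    c=ctrl.read_camera(n)
    if save: cv2.imwrite('pics/'+save,c['pixels'][:,:,::-1])
    return c
def ray(c,u,v,fish=False):
    K=np.array(c['camera_matrix']);x=(u-K[0,2])/K[0,0];y=(v-K[1,2])/K[1,1]
    if fish:
        r=np.hypot(x,y);d=np.array([x/r*np.sin(r),y/r*np.sin(r),np.cos(r)]) if r>1e-9 else np.array([0,0,1.])
    else: d=np.array([x,y,1.])
    return np.array(c['xyz']),R.from_quat(c['orientation']).apply(d)
def onz(c,u,v,z,fish=False):
    o,d=ray(c,u,v,fish);return (o+d*(z-o[2])/d[2])
def proj(c,p,fish=False):
    K=np.array(c['camera_matrix']);q=R.from_quat(c['orientation']).inv().apply(np.array(p)-c['xyz'])
    if fish:
        q=np.atleast_2d(q);r=np.hypot(q[:,0],q[:,1]);t=np.arctan2(r,q[:,2]);a=q[:,:2]/r[:,None]*t[:,None]
    else: q=np.atleast_2d(q);a=q[:,:2]/q[:,2:]
    return a*[K[0,0],K[1,1]]+[K[0,2],K[1,2]]
E
python3 - <<'E'
from h import *
for n in ['top','side','wrist']:
    c=cam(n,n+'0.png');print(n,c['camera_matrix'],c['xyz'],c['orientation'])
print(ctrl.get_state())
E
```

```text
inch.py
pics
plant.py
top [[451.93841318   0.         320.1225602 ]
 [  0.         451.93841318 240.91086537]
 [  0.           0.           1.        ]] [3.61237413e-01 2.41354597e-05 1.19576752e+00] [-0.69553528  0.7123491  -0.069392    0.0630411 ]
side [[550.09564433   0.         315.62328397]
 [  0.         550.09564433 237.3940934 ]
 [  0.           0.           1.        ]] [-0.20715636 -0.96333851  0.86736674] [ 0.82792953 -0.28077365  0.15886624 -0.45875959]
wrist [[371.64829954   0.         324.41510138]
 [  0.         371.64829954 233.39617236]
 [  0.           0.           1.        ]] [0.20245458 0.64855821 0.37301911] [0.82871836 0.53798127 0.08310035 0.12998602]
{'time': 0.15, 'qpos': array([ 1.00097846e+00,  2.87018754e-01,  1.57783367e+00,  1.27570314e-05,
        1.27859630e+00, -1.50042070e-01]), 'dq': array([ 1.72981582e-05, -2.08986403e-03, -5.30708978e-03,  2.63388236e-03,
       -1.82316517e-04,  1.82440022e-04]), 'joint_efforts': array([ 7.94447697e-04, -4.06603861e+01, -2.93140823e+01, -8.97311725e-05,
        3.95723488e-03,  4.47674431e-07]), 'eef_pos': array([0.27481993, 0.61596726, 0.23023102]), 'tcp_rot': array([ 2.08351974e-01,  9.78053472e-01, -8.66417255e-04, -3.32577175e-04]), 'contact_force': array([0.71187987, 0.21521798, 0.05301249]), 'wrist_torque': array([-0.03146316, -0.01356051,  0.04338346]), 'finger_force': 0.0, 'opening': 0.9999408911543143}
```

View pics/top0.png

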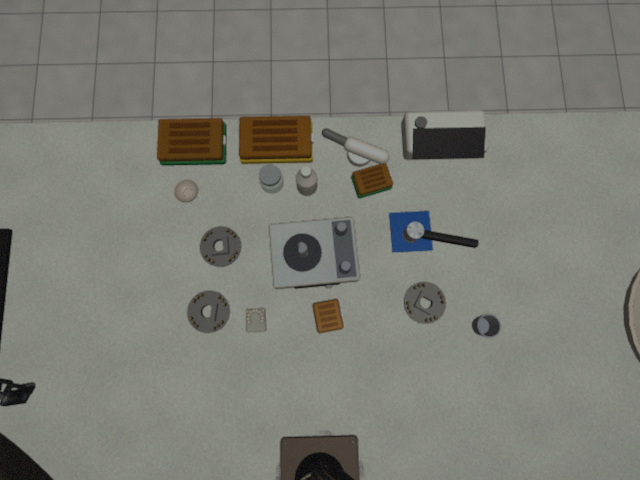

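View pics/side0.png

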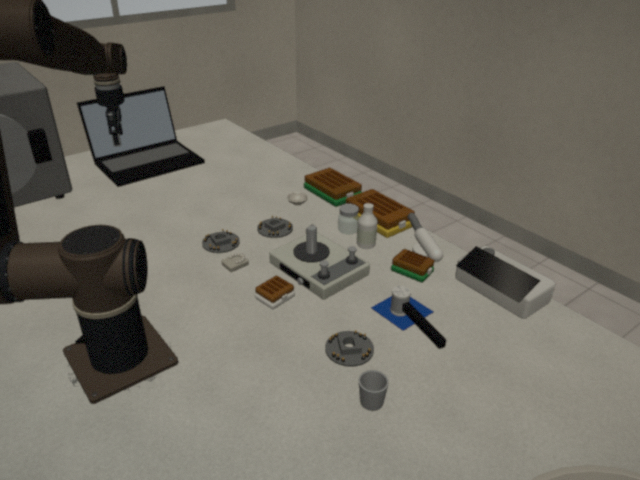

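The top view shows three racks at about (221,246), (208,311) and (425,303). The spindle is at (303,252), the pins at (341,227) and (346,266), and the mallet head at (414,230) on the pad centred at (411,231), with its handle pointing right to (477,243). The side view agrees: three racks, with the cup near the right one and the die model and white kit near the robot.

```bash
cat >> h.py <<'E'
def go(p,yaw=None,s=None):
    """tool-axis shift/turn to world TCP p, pointing down, tool y axis at world angle yaw (mod pi)"""
    s=s or ctrl.get_state();q=R.from_quat(s['tcp_rot'])
    d=q.inv().apply(np.array(p)-s['eef_pos']);M=q.as_matrix();out=[d.round(4).tolist()]
    if yaw is not None:
        best=None
        for k in (0,np.pi):
            y=np.array([np.cos(yaw+k),np.sin(yaw+k),0]);z=np.array([0,0,-1.]);x=np.cross(y,z)
            r=(q.inv()*R.from_matrix(np.array([x,y,z]).T)).as_rotvec()
            out.append(r.round(4).tolist())
    return out
E
python3 - <<'E'
from h import *
c=ctrl.read_camera('top')
for n,u,v,z in [('r1',220.5,246,.022),('r2',208.5,311.5,.022),('r3',425,303,.022),('spin',303,252,.046),('pinb',341,227,.084),('pina',346,266,.084),('mal',414.5,230,.06),('hend',477,243,.042),('pad',411,231,.004),('sp c1',270,223,.04),('sp c2',355,217,.04),('cup',487,325,.06),('kitw',328,316,.04)]: print(n,onz(c,u,v,z)[:2].round(3))
print(go([.53,0,.33],0),go([.53,0,.33],np.pi/2))
E
```

```text
r1 [0.576 0.249]
r2 [0.406 0.277]
r3 [ 0.415 -0.28 ]
spin [0.551 0.032]
pinb [ 0.607 -0.066]
pina [ 0.507 -0.075]
mal [ 0.6   -0.256]
hend [ 0.565 -0.421]
pad [ 0.609 -0.259]
sp c1 [0.631 0.117]
sp c2 [ 0.642 -0.106]
cup [ 0.355 -0.421]
kitw [ 0.387 -0.028]
[[-0.4841, -0.4587, -0.099], [-0.0014, 0.0006, 1.151], [-0.0007, -0.0016, -1.9906]] [[-0.4841, -0.4587, -0.099], [-0.0014, -0.0005, -0.4198], [-0.0007, 0.0019, 2.7218]]
```

View pics/wrist0.png

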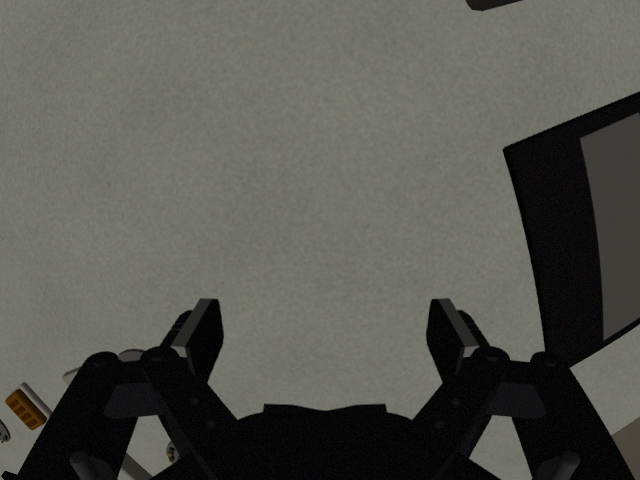

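Run:
```python
from h import *
s=ctrl.get_state();c=ctrl.read_camera('wrist')
q=R.from_quat(s['tcp_rot']);print(q.inv().apply(c['xyz']-s['eef_pos']),(q.inv()*R.from_quat(c['orientation'])).as_matrix().round(3))
print(go([.45,0.03,.33],np.pi/2))
```

```text
[ 7.93675614e-02  5.11737015e-05 -1.42902325e-01] [[ 0.    -0.952 -0.305]
 [ 1.     0.     0.   ]
 [ 0.    -0.305  0.952]]
[[-0.3988, -0.464, -0.0989], [-0.0011, -0.0004, -0.4198], [-0.0006, 0.0015, 2.7218]]
```

The manual's scale: shifts go in cm and turns go in units of 0.1 rad. Converting my numbers, -0.07 m is -7, -0.464 m is -46.4, -0.42 rad is -4.2.

```bash
python3 inch.py '[[[-6,-7,-2,0,0,-0.6,1],[-40,-46.4,-10,0,0,-4.2,1],[-40,-46.4,-10,0,0,-4.2,1],[-40,-46.4,-10,0,0,-4.2,1],[-40,-46.4,-10,0,0,-4.2,1],[-40,-46.4,-10,0,0,-4.2,1],[-40,-46.4,-10,0,0,-4.2,1],[-40,-46.4,-10,0,0,-4.2,1],[-40,-46.4,-10,0,0,-4.2,1],[-40,-46.4,-10,0,0,-4.2,1]]]'
python3 inch.py '[[[0,0,0,0,0,0,1],[0,0,0,0,0,0,1],[0,0,0,0,0,0,1],[0,0,0,0,0,0,1]]]'
python3 -c "
from h import *
c=cam('wrist','w1.png');import pickle;pickle.dump(c,open('w1.pkl','wb'))"
```

```text
time: 1.5
eef_pos: [0.4514, 0.0276, 0.3319]
tcp_rot: [0.0, 1.0, -0.0, 0.001]
contact_force: [0.7, -0.2, 0.5]
opening: 1.004
finger_force: 0.0
time: 2.0
eef_pos: [0.4509, 0.031, 0.3311]
tcp_rot: [-0.001, 1.0, 0.0, -0.0]
contact_force: [0.0, 0.7, 0.1]
opening: 0.996
finger_force: 0.0
```

View pics/w1.png

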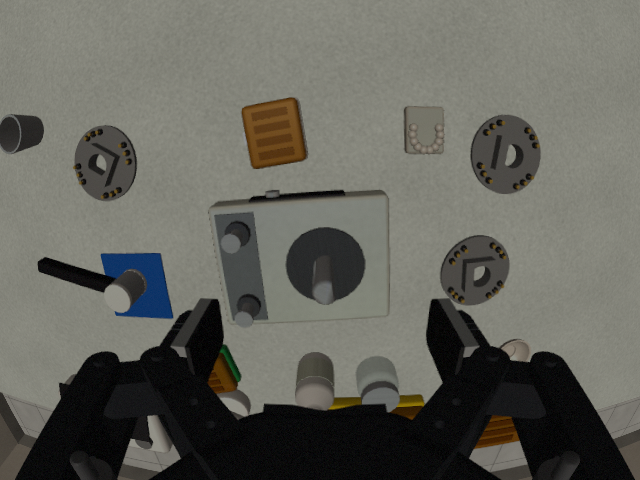

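The overview shows the racks at about (475,271), (505,153) and (105,162), and the spindle top at (324,294). The pin tops are at (234,243) and (246,316), and the mallet head top is at (119,296). I'll rectify patches to read the centres and yaws.

```bash
cat >> h.py <<'E'
def rect(c,x,y,z,w=.13,h=.1,px=400,fish=True):
    """metric top view at height z: image right=+y world... right=-y, up=+x"""
    n=int(px*h/w);X=x+(n/2-np.arange(n)-.5)*h/n;Y=y+(px/2-np.arange(px)-.5)*w/px
    g=np.array([[a,b,z] for a in X for b in Y]);m=proj(c,g,fish).reshape(n,px,2).astype(np.float32)
    o=cv2.remap(c['pixels'],m[...,0],m[...,1],cv2.INTER_CUBIC)
    cv2.line(o,(px//2-6,n//2),(px//2+6,n//2),(255,0,0),1);cv2.line(o,(px//2,n//2-6),(px//2,n//2+6),(255,0,0),1)
    return o[:,:,::-1]
E
python3 - <<'E'
from h import *
import pickle;c=pickle.load(open('w1.pkl','rb'))
P=[(474.5,271),(505.5,153),(105,161.5)]
W=[onz(c,u,v,.015,True) for u,v in P];print(np.round(W,4))
s=onz(c,324,294,.122,True);print(s,onz(c,325,264,.046,True),onz(c,234,243,.084,True),onz(c,246,316,.084,True),onz(c,119,296,.06,True))
ps=[rect(c,w[0],w[1],.022) for w in W]+[rect(c,s[0],s[1],.122,.065,.05)]
ps=[cv2.resize(p,(400,300)) for p in ps]
cv2.imwrite('pics/m1.png',np.vstack([np.hstack(ps[:2]),np.hstack(ps[2:])]))
E
```

```text
[[ 0.5742  0.246   0.015 ]
 [ 0.4053  0.2728  0.015 ]
 [ 0.4142 -0.2747  0.015 ]]
[0.55175126 0.03140218 0.122     ] [0.54866616 0.03254539 0.046     ] [ 0.50825391 -0.07083733  0.084     ] [ 0.60330706 -0.06431046  0.084     ] [ 0.59746469 -0.25679762  0.06      ]
```

View pics/m1.png

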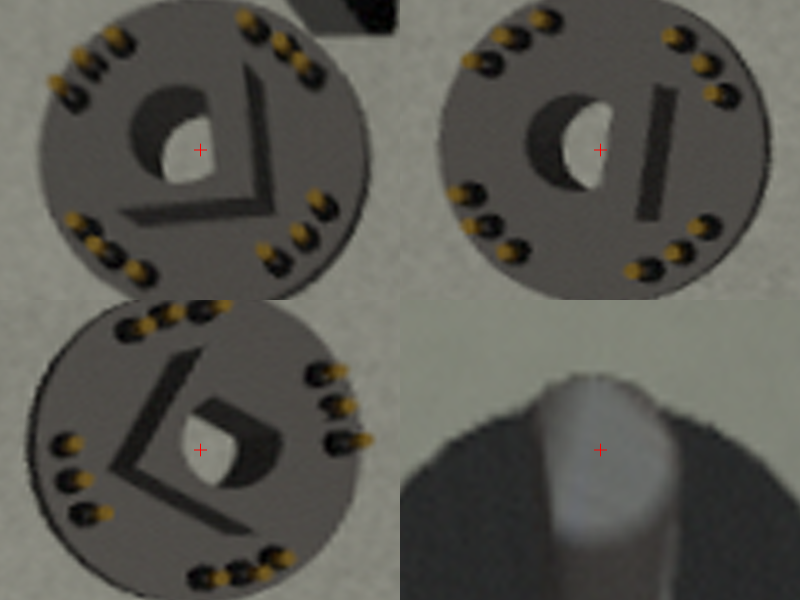

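Rectified patches, with image up = +x and right = −y: rack 1's flat faces right (yaw about −84.5°), rack 2's faces right (about −96°), and rack 3's faces up-right (about −26°). The spindle's flat faces left (about +96°). Next I'll hover over rack 1 for a close measurement.

```bash
python3 -c "
from h import *
print(go([.574,.246,.15],np.radians(95.5)))"
```

```text
[[-0.1236, 0.2148, 0.1811], [0.0002, -0.0003, -0.0935], [-0.0004, -0.0002, 3.0481]]
```

```bash
python3 inch.py '[[[-3,5,5,0,0,-0.5,1],[-6,10,9,0,0,-0.9,1],[-9,15,13,0,0,-0.935,1],[-12.4,21.5,18.1,0,0,-0.935,1],[-12.4,21.5,18.1,0,0,-0.935,1],[-12.4,21.5,18.1,0,0,-0.935,1],[-12.4,21.5,18.1,0,0,-0.935,1],[-12.4,21.5,18.1,0,0,-0.935,1]]]'
cat >> h.py <<'E'
def disc(c,x,y,z=.006,r=.055):
    """centre of a grey disc from its outline in the rectified view, by two-pass circle fit"""
    from scipy.optimize import least_squares
    px=560;w=.14;o=rect(c,x,y,z,w,w,px);g=cv2.GaussianBlur(o[:,:,1].astype(np.float32),(0,0),3)
    th=np.radians(np.arange(0,360,3));P=[]
    for t in th:
        rr=np.arange(.047,.064,.00025);u=(-np.sin(t)*rr/w+.5)*px;v=(-np.cos(t)*rr/w+.5)*px
        pr=cv2.remap(g,u.astype(np.float32)[None],v.astype(np.float32)[None],1)[0]
        k=np.argmax(np.gradient(pr));P.append([rr[k]*np.cos(t),rr[k]*np.sin(t)])
    P=np.array(P);f=lambda p:np.hypot(P[:,0]-p[0],P[:,1]-p[1])-p[2]
    s=least_squares(f,[0,0,r],loss='soft_l1',f_scale=.0005)
    return x+s.x[0],y+s.x[1],s.x[2],np.median(abs(f(s.x)))
E
python3 - <<'E'
from h import *
s=ctrl.get_state();c=cam('wrist','w2.png');print(s['eef_pos'])
x,y=.574,.246
for i in range(2): x,y,r,e=disc(c,x,y);print(x,y,r,e)
import pickle;c1=pickle.load(open('w1.pkl','rb'))
for a,b in [(.5742,.246),(.4053,.2728),(.4142,-.2747)]:print(disc(c1,a,b))
o=cv2.resize(rect(c,x,y,.022,.13,.13,600),(600,600))
cv2.imwrite('pics/m2.png',o)
E
```

```text
time: 3.05
eef_pos: [0.5758, 0.2443, 0.1526]
tcp_rot: [-0.047, 0.999, 0.0, 0.002]
contact_force: [0.3, -0.8, 0.1]
opening: 1.001
finger_force: 0.0
[0.57581825 0.24425698 0.15261726]
0.5792601885386791 0.25273765030853096 0.05517152972871463 0.0001937344541789697
0.5793887829921305 0.2528684604478433 0.05506819081996176 0.00015379001540218734
(np.float64(0.5785758151197556), np.float64(0.25184987468395736), np.float64(0.05581622695380444), np.float64(0.0003860757579716746))
(np.float64(0.40762633131779963), np.float64(0.27979432878669314), np.float64(0.055608603228144246), np.float64(0.0003818285667932103))
(np.float64(0.41720776563931194), np.float64(-0.2828081471303285), np.float64(0.055492193300142115), np.float64(0.00042280277059407803))
```

View pics/m2.png

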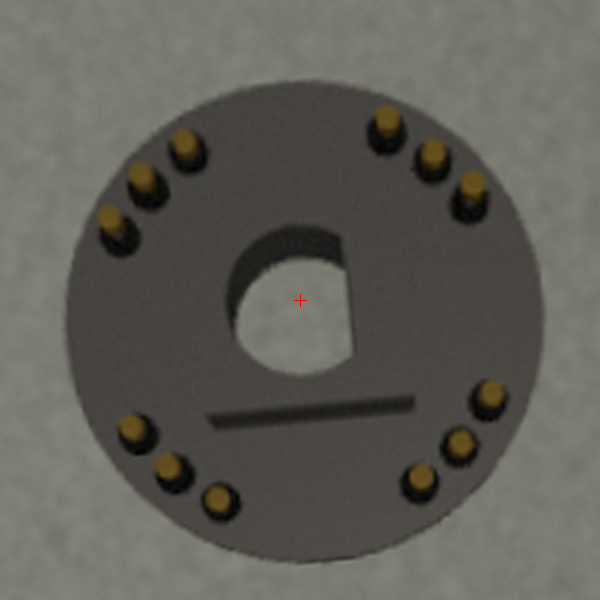

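Rack 1's centre is fitted at (0.5794, 0.2529). The radius comes out at 55.07 mm, which confirms the height. The flat's edge runs from (341,237) to (354,355), so yaw is about −84.2°. Next is a close look at the spindle.

```bash
python3 -c "
from h import *
print(go([.55,.032,.22],np.radians(95.5)))"
```

```text
[[0.0452, -0.2088, -0.0675], [0.0004, 0.0036, -0.0032], [0.0057, -0.0006, 3.1384]]
```

```bash
python3 inch.py '[[[0.5,-3,-5,0,0,0,1],[4.5,-20.9,-6.8,0,0,0,1],[4.5,-20.9,-6.8,0,0,0,1],[4.5,-20.9,-6.8,0,0,0,1],[4.5,-20.9,-6.8,0,0,0,1],[4.5,-20.9,-6.8,0,0,0,1],[4.5,-20.9,-6.8,0,0,0,1],[4.5,-20.9,-6.8,0,0,0,1]]]'
python3 - <<'E'
from h import *
import pickle
s=ctrl.get_state();c=cam('wrist','w3.png');pickle.dump(c,open('w3.pkl','wb'));print(s['eef_pos'])
c['pixels'];c1=pickle.load(open('w1.pkl','rb'))
o=np.hstack([rect(c,.551,.031,.122,.06,.09,400),rect(c,.551,.031,.046,.12,.18,400)])
cv2.imwrite('pics/m3.png',o)
E
```

```text
time: 4.1
eef_pos: [0.5499, 0.0335, 0.2182]
tcp_rot: [-0.048, 0.999, 0.0, -0.0]
contact_force: [-0.4, -0.7, -0.0]
opening: 0.998
finger_force: 0.0
[0.54985564 0.03349909 0.21821304]
```

View pics/m3.png

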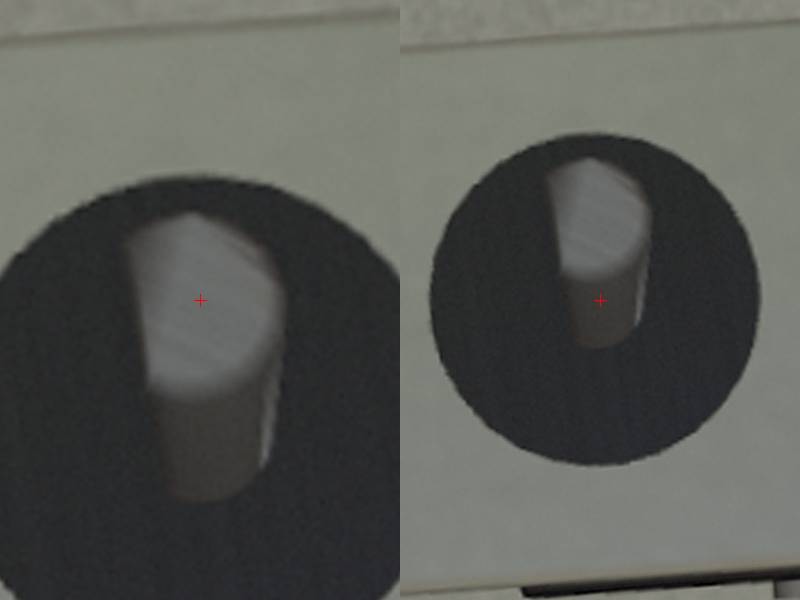

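The platter circle is centred near (595,299) in the right patch. The shaft's flat runs from (128,245) to (150,388) in the left patch, so its normal is about 98–99°. I'll refine both by fitting.

Run:
```python
from h import *
import pickle
for f in ('w1.pkl','w3.pkl'):
    c=pickle.load(open(f,'rb'));print(disc(c,.551,.0325,.046,.05))
o=rect(c,.551,.031,.122,.06,.09,400);g=cv2.GaussianBlur(o[:,:,1].astype(np.float32),(0,0),2)
v=np.arange(262,376,4);
u=np.array([110+np.argmax(np.gradient(g[i,110:175])) for i in v])
p=np.polyfit(v,u,1);r=u-np.polyval(p,v);k=abs(r)<2;p=np.polyfit(v[k],u[k],1)
print(np.degrees(np.arctan(p[0])),u,abs(r).max(), .15*(np.polyval(p,300)-200))
print(go([.5794,.2529,.09],np.radians(95.7)))
```

```text
(np.float64(0.5509555140654698), np.float64(0.03277170651245338), np.float64(0.049968834277935366), np.float64(0.0002601560467868358))
(np.float64(0.5512414213057205), np.float64(0.03272975876250021), np.float64(0.04968033003384566), np.float64(0.00012559235012162343))
7.31212759735846 [132 131 131 135 135 136 138 138 138 139 140 141 141 141 142 142 143 143
 143 144 145 145 145 146 146 147 147 147 147] 3.2443349753694406 -9.162191148817058
[[-0.0503, 0.2157, 0.1282], [0.0001, -0.0003, -0.0041], [-0.0005, -0.0002, 3.1375]]
```

In the tool's units: 0.216 m is 21.6, 0.128 m is 12.8, -0.004 rad is -0.04.

```bash
python3 inch.py '[[[-5,21.6,6.8,0,0,-0.04,1],[-5,21.6,6.8,0,0,-0.04,1],[-5,21.6,6.8,0,0,-0.04,1],[-5,21.6,6.8,0,0,-0.04,1],[-5,21.6,12.8,0,0,-0.04,1],[-5,21.6,12.8,0,0,-0.04,1],[-5,21.6,12.8,0,0,-0.04,1],[-5,21.6,12.8,0,0,-0.04,1],[-5,21.6,12.8,0,0,-0.04,1]]]'
python3 - <<'E'
from h import *
c=ctrl.read_camera('wrist');print(disc(c,.5794,.2529))
for i in range(3):
  s=ctrl.get_state();print(s['eef_pos'],s['dq'].round(3)[:3]);ctrl.read_camera('wrist')
print(go([.5794,.2529,.008],np.radians(95.7)))
E
```

```text
time: 5.28
eef_pos: [0.581, 0.252, 0.0929]
tcp_rot: [-0.048, 0.999, 0.0, 0.002]
contact_force: [-0.1, 0.2, -0.0]
opening: 1.002
finger_force: 0.0
(np.float64(0.5793693997633333), np.float64(0.25290698102770076), np.float64(0.05508489409314532), np.float64(0.00011226601469578948))
[0.58064813 0.25198548 0.09239918] [0.003 0.009 0.01 ]
[0.58031868 0.25196573 0.09186128] [0.001 0.009 0.006]
[0.58006556 0.25196696 0.0914556 ] [0.002 0.008 0.006]
[[0.0005, 0.0009, 0.0831], [0.0002, 0.0011, -0.0021], [0.0018, -0.0003, 3.1395]]
```

In the tool's units: 0.082 m is 8.2, 0.05 m is 5.

```bash
python3 inch.py '[[[0.1,0.1,5,0,0,0,1],[0.1,0.1,8.2,0,0,0,1],[0.1,0.1,8.2,0,0,0,1],[0.1,0.1,8.2,0,0,0,1],[0.1,0.1,8.2,0,0,0,1],[0.1,0.1,8.2,0,0,0,0],[0.1,0.1,8.2,0,0,0,0],[0.1,0.1,8.2,0,0,0,0],[0.1,0.1,8.2,0,0,0,0],[0.1,0.1,8.2,0,0,0,0]]]' 60
python3 inch.py '[[[0,0,0,0,0,0,0],[0,0,0,0,0,0,0],[0,0,0,0,0,0,0],[0,0,0,0,0,0,0]]]' 60
```

```text
time: 6.72
eef_pos: [0.5792, 0.2532, 0.0094]
tcp_rot: [-0.049, 0.999, 0.0, 0.001]
contact_force: [-0.7, 0.3, 5.3]
opening: 0.517
finger_force: 63.0
time: 7.22
eef_pos: [0.5792, 0.2532, 0.0094]
tcp_rot: [-0.049, 0.999, 0.0, 0.001]
contact_force: [0.1, -0.2, 6.0]
opening: 0.517
finger_force: 63.0
```

```bash
python3 inch.py '[[[0,0,-6,0,0,0,0],[0,0,-12,0,0,0,0],[0,0,-17,0,0,0,0],[0,0,-17,0,0,0,0],[0,0,-17,0,0,0,0]]]'
python3 -c "
from h import *
print(ctrl.get_state()['qpos']);print(go([.5511,.0328,.175],np.radians(-82.0)))"
```

```text
time: 7.85
eef_pos: [0.5772, 0.2527, 0.1764]
tcp_rot: [-0.049, 0.999, -0.0, -0.002]
contact_force: [0.4, 0.4, -2.7]
opening: 0.517
finger_force: 62.3
[ 2.51833348e-01  2.39177202e-01  1.73756237e+00 -3.54824016e-06
  1.16811712e+00 -1.41667225e+00]
[[0.0474, -0.2163, 0.0017], [-0.005, 0.0007, 3.0997], [-0.0004, -0.0032, -0.0419]]
```

In the tool's units: -0.216 m is -21.6, 0.047 m is 4.7, 3.1 rad is 31.

```bash
python3 inch.py '[[[4.7,-21.6,0,0,0,31,0],[4.7,-21.6,0,0,0,31,0],[4.7,-21.6,0,0,0,31,0],[4.7,-21.6,0,0,0,31,0],[4.7,-21.6,0,0,0,31,0],[4.7,-21.6,0,0,0,31,0],[4.7,-21.6,0,0,0,31,0],[4.7,-21.6,0,0,0,31,0],[4.7,-21.6,0,0,0,31,0],[4.7,-21.6,0,0,0,31,0]]]'
python3 -c "
from h import *
print(go([.5511,.0328,.175],np.radians(-82.0)))"
```

```text
time: 9.1
eef_pos: [0.5506, 0.0337, 0.1745]
tcp_rot: [0.778, 0.628, -0.002, -0.002]
contact_force: [0.3, 1.1, -0.2]
opening: 0.52
finger_force: 62.4
[[-0.0008, 0.0006, -0.0005], [-0.0056, 0.0047, 1.2184], [-0.0052, -0.0061, -1.9232]]
```

In the tool's units: 1.218 rad is 12.18.

```bash
python3 inch.py '[[[0,0,0,0,0,1.88,0],[0,0,0,0,0,3.76,0],[0,0,0,0,0,5.64,0],[0,0,0,0,0,7.52,0],[0,0,0,0,0,9.4,0],[0,0,0,0,0,11.28,0],[0,0,0,0,0,12.18,0],[0,0,0,0,0,12.18,0],[0,0,0,0,0,12.18,0],[0,0,0,0,0,12.18,0]]]'
python3 - <<'E'
from h import *
print(go([.5511,.0328,.145],np.radians(-82.0)))
c=cam('wrist','w4.png')
s=ctrl.get_state();z=s['eef_pos'][2]-.009
o=np.hstack([rect(c,.5511,.0328,z+.022,.10,.15,400),cv2.resize(c['pixels'][:,:,::-1],(400,300)).repeat(1,0) if 0 else rect(c,.5511,.0328,z+.006,.13,.195,400)])
cv2.imwrite('pics/m4.png',o)
E
```

```text
time: 10.35
eef_pos: [0.5523, 0.0335, 0.1776]
tcp_rot: [0.997, 0.073, -0.001, -0.0]
contact_force: [0.1, 0.4, -2.0]
opening: 0.516
finger_force: 62.4
[[-0.0013, 0.0005, 0.0326], [-0.0003, 0.0013, 0.0074], [-0.002, -0.0005, -3.1342]]
```

View pics/m4.png

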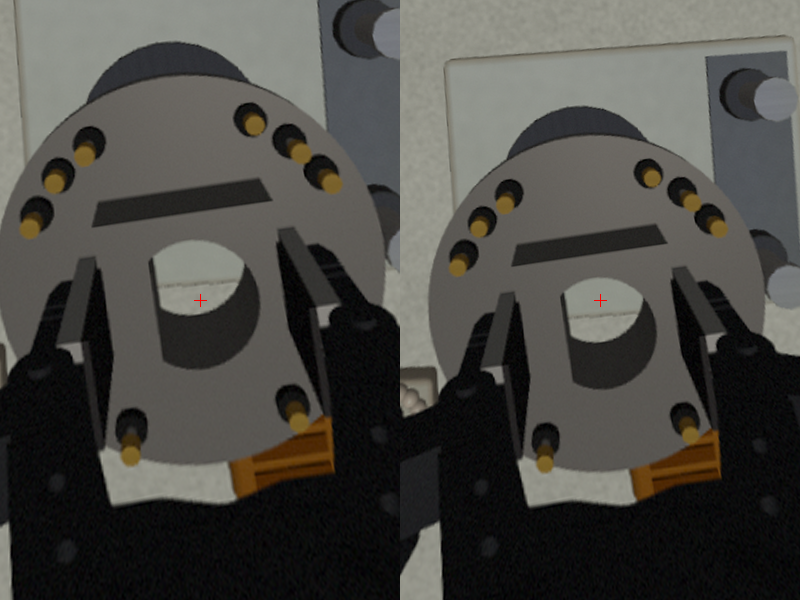

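The rack is held level with its flat facing left, as needed. The bore is centred near (195,304) in the left patch, and the platter's top arc is visible behind it. I'll fit both in this same view to remove camera bias.

```bash
cat >> h.py <<'E'
def arc(c,x,y,z,r,lo,hi,sgn=1,fix=True):
    """circle fit over world angles lo..hi deg (0=+x, ccw), radius fixed; sgn=+1 if brighter outside"""
    from scipy.optimize import least_squares
    px=700;w=.14;o=rect(c,x,y,z,w,w,px);g=cv2.GaussianBlur(o[:,:,1].astype(np.float32),(0,0),3);P=[]
    for t in np.radians(np.arange(lo,hi+.1,2)):
        rr=np.arange(r-.006,r+.006,.0002);u=(-np.sin(t)*rr/w+.5)*px;v=(-np.cos(t)*rr/w+.5)*px
        pr=cv2.remap(g,u.astype(np.float32)[None],v.astype(np.float32)[None],1)[0]
        k=np.argmax(np.gradient(pr)*sgn);P.append([rr[k]*np.cos(t),rr[k]*np.sin(t)])
    P=np.array(P);f=lambda p:np.hypot(P[:,0]-p[0],P[:,1]-p[1])-(r if fix else p[2])
    s=least_squares(f,[0,0,r],loss='soft_l1',f_scale=.0003)
    return np.round([x+s.x[0],y+s.x[1],s.x[2],np.median(abs(f(s.x)))],4)
E
python3 - <<'E'
from h import *
for i in range(2):
    s=ctrl.get_state();c=ctrl.read_camera('wrist');z=s['eef_pos'][2]-.009;print(s['eef_pos'])
    x,y=.5505,.034
    for k in range(2): a=arc(c,x,y,z+.006,.055,-70,70);x,y=a[:2]
    print('flange',a, arc(c,x,y,z+.006,.055,-70,70,fix=False))
    b=arc(c,.5511,.0328,.046,.05,-22,22);b=arc(c,b[0],b[1],.046,.05,-22,22);print('platter',b)
    print('bore',arc(c,x,y,z+.022,.0162,190,330,-1))
E
```

```text
[0.55251178 0.03347015 0.17790383]
flange [0.5513 0.0332 0.055  0.0026] [0.5567 0.0347 0.05   0.0027]
platter [5.516e-01 3.300e-02 5.000e-02 1.000e-04]
bore [0.5529 0.0284 0.0162 0.0017]
[0.55264787 0.03344748 0.17815542]
flange [0.5515 0.0331 0.055  0.003 ] [0.5565 0.0346 0.0503 0.0026]
platter [5.516e-01 3.290e-02 5.000e-02 1.000e-04]
bore [0.5529 0.0357 0.0162 0.0021]
```

The manual's scale: shifts go in cm and turns go in units of 0.1 rad. Converting my numbers, 0.042 m is 4.2, 0.02 m is 2, 0.006 rad is 0.06.

```bash
python3 inch.py '[[[0,0.1,2,0,0,0.06,0],[0,0.1,4.2,0,0,0.06,0],[0,0.1,4.2,0,0,0.06,0],[0,0.1,4.2,0,0,0.06,0],[0,0.1,4.2,0,0,0.06,0]]]'
python3 inch.py '[[[0,0,0.4,0,0,0,0],[0,0,0.8,0,0,0,0],[0,0,1.2,0,0,0,0],[0,0,1.2,0,0,0,0]]]'
```

```text
time: 11.12
eef_pos: [0.5537, 0.0324, 0.1377]
tcp_rot: [0.998, 0.07, 0.001, 0.0]
contact_force: [0.4, -1.0, -1.4]
opening: 0.518
finger_force: 62.4
time: 11.62
eef_pos: [0.5527, 0.0325, 0.1238]
tcp_rot: [0.998, 0.07, -0.0, -0.0]
contact_force: [1.1, 0.0, -1.2]
opening: 0.519
finger_force: 62.4
```

In the tool's units: 0.06 m is 6, 0.05 m is 5.

```bash
python3 inch.py '[[[0,0,1,0,0,0,0],[0,0,2,0,0,0,0],[0,0,3,0,0,0,0],[0,0,4,0,0,0,0],[0,0,5,0,0,0,0],[0,0,6,0,0,0,0],[0,0,6,0,0,0,0],[0,0,6,0,0,0,0]]]'
```

```text
time: 12.62
eef_pos: [0.5528, 0.0325, 0.0644]
tcp_rot: [0.998, 0.07, -0.0, -0.0]
contact_force: [1.1, -0.6, -1.8]
opening: 0.519
finger_force: 62.3
```

```bash
python3 inch.py '[[[0,0,0.4,0,0,0,0],[0,0,0.75,0,0,0,0],[0,0,0.85,0,0,0,0],[0,0,0.85,0,0,0,0],[0,0,0.85,0,0,0,0]]]'
```

```text
time: 13.25
eef_pos: [0.5528, 0.0325, 0.0558]
tcp_rot: [0.998, 0.07, -0.0, 0.0]
contact_force: [0.4, -0.1, -1.1]
opening: 0.519
finger_force: 62.4
```

In the tool's units: -0.165 m is -16.5, -0.15 m is -15.

```bash
python3 inch.py '[[[0,0,0,0,0,0,0.7],[0,0,0,0,0,0,1],[0,0,0,0,0,0,1],[0,0,0,0,0,0,1],[0,0,-3,0,0,0,1],[0,0,-9,0,0,0,1],[0,0,-15,0,0,0,1],[0,0,-16.5,0,0,0,1],[0,0,-16.5,0,0,0,1],[0,0,-16.5,0,0,0,1]]]'
python3 - <<'E'
from h import *
import pickle
c=cam('wrist','w5.png');print(disc(c,.5513,.0329,.052,.055))
t=ctrl.read_camera('top')
c1=t
for a,b in [(.4076,.2798),(.4172,-.2828)]:
    print(go([a,b,.15],np.radians(84.2 if b>0 else -26)))
cv2.imwrite('pics/m5.png',np.hstack([rect(c,.5513,.0329,.068,.13,.13,400),cv2.resize(t['pixels'][150:400,150:550,::-1],(400,250)) if 0 else cv2.copyMakeBorder(t['pixels'][180:380,160:560,::-1],0,200,0,0,0)]))
E
```

```text
time: 14.5
eef_pos: [0.5515, 0.0326, 0.2181]
tcp_rot: [0.998, 0.07, -0.002, -0.0]
contact_force: [-0.1, -0.7, -0.0]
opening: 1.0
finger_force: 0.0
(np.float64(0.5505007581955464), np.float64(0.0329535709369354), np.float64(0.05485204053335095), np.float64(0.00034816089914296855))
[[-0.1076, -0.2648, 0.0688], [-0.0072, -0.001, -2.9002], [-0.0007, 0.0049, 0.2414]]
[[-0.1767, 0.2936, 0.0685], [-0.0035, 0.0038, -0.9768], [0.0044, 0.0041, 2.1648]]
```

View pics/m5.png

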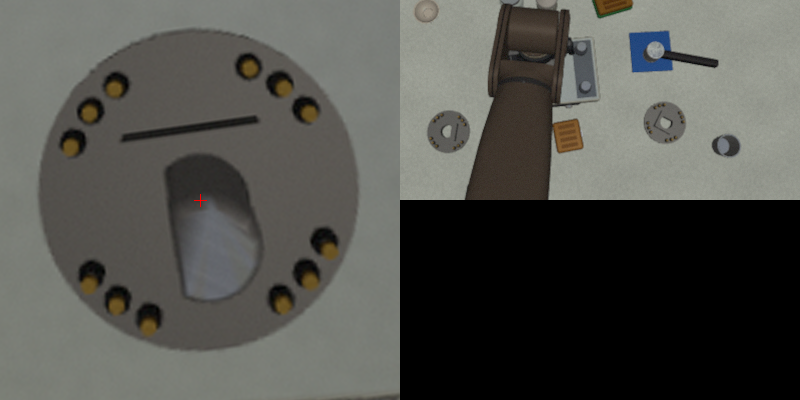

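Rack 1 is home: the disc fit gives (0.5505, 0.0330) with r = 54.9 mm, the shaft shows inside the bore, and the hub edge from (122,137) to (258,120) confirms about 97.5°. The top view shows the other two racks undisturbed. On to rack 2.

```bash
python3 inch.py '[[[-2.5,-6,0,0,0,1.2,1],[-10.8,-26.5,7,0,0,2.41,1],[-10.8,-26.5,7,0,0,2.41,1],[-10.8,-26.5,7,0,0,2.41,1],[-10.8,-26.5,7,0,0,2.41,1],[-10.8,-26.5,7,0,0,2.41,1],[-10.8,-26.5,7,0,0,2.41,1],[-10.8,-26.5,7,0,0,2.41,1],[-10.8,-26.5,7,0,0,2.41,1]]]'
cat > look.py <<'E'
import sys
from h import *
x,y,yaw,out=float(sys.argv[1]),float(sys.argv[2]),float(sys.argv[3]),sys.argv[4]
c=cam('wrist')
for i in range(2): x,y,r,e=disc(c,x,y);print(np.round([x,y,r,e],4))
cv2.imwrite('pics/'+out,rect(c,x,y,.022,.13,.13,500))
# refine yaw: sharpest straight edges, hub-top and flat, via Hough-free gradient orientation (mod 90) near expected
g=cv2.GaussianBlur(rect(c,x,y,.022,.06,.06,600)[:,:,1].astype(np.float32),(0,0),4)
gx,gy=cv2.Sobel(g,5,1,0),cv2.Sobel(g,5,0,1);m=np.hypot(gx,gy);a=np.degrees(np.arctan2(-gx,-gy))
d=(a-yaw+45)%90-45;h,b=np.histogram(d,np.arange(-15,15.1,1),weights=m**2);h=np.convolve(h,[1,1,1],'same');k=h.argmax();print('yaw',yaw+b[k]+.5)
print(go([x,y,.008],np.radians(yaw+b[k]+.5)))
E
python3 look.py .4076 .2798 -95.8 m6.png
```

```text
time: 15.72
eef_pos: [0.4098, 0.279, 0.1512]
tcp_rot: [0.999, -0.051, 0.0, -0.0]
contact_force: [0.1, -1.0, -1.0]
opening: 0.998
finger_force: 0.0
[4.078e-01 2.810e-01 5.490e-02 2.000e-04]
[4.079e-01 2.810e-01 5.490e-02 2.000e-04]
yaw -95.3
[[-0.0021, -0.0017, 0.1432], [-0.0003, -0.0006, -0.01], [-0.001, 0.0004, 3.1316]]
```

View pics/m6.png

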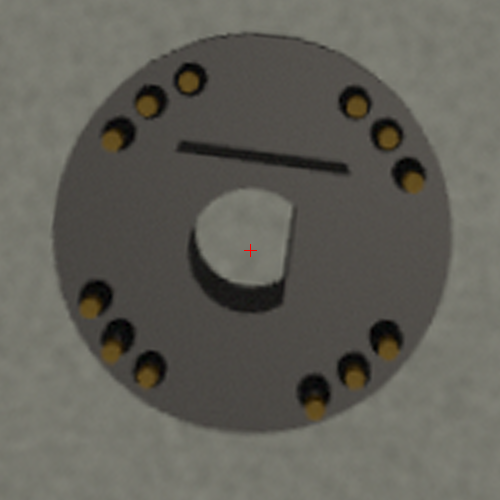

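Rack 2's fit is (0.4079, 0.2810), r = 54.9 mm. The flat's edge from (294,205) to (284,300) gives yaw about −95.8°. Grasping it.

In the tool's units: 0.141 m is 14.1, 0.1 m is 10.

```bash
python3 inch.py '[[[-0.1,-0.1,5,0,0,0,1],[-0.1,-0.1,10,0,0,0,1],[-0.1,-0.1,14.1,0,0,0,1],[-0.1,-0.1,14.1,0,0,0,1],[-0.1,-0.1,14.1,0,0,0,1],[-0.1,-0.1,14.1,0,0,0,1],[-0.1,-0.1,14.1,0,0,0,0],[-0.1,-0.1,14.1,0,0,0,0],[-0.1,-0.1,14.1,0,0,0,0],[-0.1,-0.1,14.1,0,0,0,0]]]' 60
python3 inch.py '[[[0,0,0,0,0,0,0],[0,0,0,0,0,0,0]]]'
python3 inch.py '[[[0,0,-6,0,0,0,0],[0,0,-12,0,0,0,0],[0,0,-18,0,0,0,0],[0,0,-18,0,0,0,0],[0,0,-18,0,0,0,0]]]'
python3 -c "
from h import *
print(go([.5515,.0330,.19],np.radians(97.7)))"
```

```text
time: 17.02
eef_pos: [0.4088, 0.2812, 0.011]
tcp_rot: [0.999, -0.05, 0.001, -0.0]
contact_force: [-0.9, 0.4, 6.1]
opening: 0.517
finger_force: 61.7
time: 17.27
eef_pos: [0.4087, 0.2812, 0.011]
tcp_rot: [0.999, -0.05, 0.001, -0.0]
contact_force: [-1.0, -0.2, 6.2]
opening: 0.511
finger_force: 61.7
time: 17.9
eef_pos: [0.4069, 0.2804, 0.1884]
tcp_rot: [0.999, -0.05, -0.001, 0.001]
contact_force: [-0.3, -0.1, -1.7]
opening: 0.523
finger_force: 62.7
[[0.1687, 0.2317, -0.0017], [0.0033, -0.0014, 2.9066], [0.0009, 0.0023, -0.235]]
```

```bash
python3 inch.py '[[[3,4,0,0,0,-1.88,0],[6,8,0,0,0,-3.76,0],[9,12,0,0,0,-5.64,0],[12,16,0,0,0,-7.52,0],[15,20,0,0,0,-9.4,0],[16.8,23.1,0,0,0,-11.28,0],[16.8,23.1,0,0,0,-13.16,0],[16.8,23.1,0,0,0,-15.04,0],[16.8,23.1,0,0,0,-16.92,0],[16.8,23.1,0,0,0,-18.8,0]]]'
python3 inch.py '[[[0,0,0,0,0,-1.88,0],[0,0,0,0,0,-3.76,0],[0,0,0,0,0,-5.64,0],[0,0,0,0,0,-7.52,0],[0,0,0,0,0,-9.4,0],[0,0,0,0,0,-11.28,0],[0,0,0,0,0,-13.16,0],[0,0,0,0,0,-14.97,0],[0,0,0,0,0,-14.97,0],[0,0,0,0,0,-14.97,0]]]'
cat > hand.py <<'E'
import sys
from h import *
s=ctrl.get_state();c=ctrl.read_camera('wrist');s2=ctrl.get_state()
p=(s['eef_pos']+0*s2['eef_pos']);z=p[2]-float(sys.argv[1]);print(p,go([.5513,.0329,.14],np.radians(97.7)))
a=rect(c,p[0],p[1],z+.022,.08,.08,600)
cv2.imwrite('pics/'+sys.argv[2],a)
E
python3 hand.py .011 m7.png
```

```text
time: 19.15
eef_pos: [0.5497, 0.0343, 0.1857]
tcp_rot: [0.641, 0.768, -0.002, -0.003]
contact_force: [-0.0, 0.3, -2.2]
opening: 0.519
finger_force: 62.7
time: 20.4
eef_pos: [0.5509, 0.0342, 0.1878]
tcp_rot: [-0.049, 0.999, 0.0, -0.002]
contact_force: [-0.2, 0.4, -2.8]
opening: 0.517
finger_force: 62.7
[0.55088279 0.03423926 0.18778622] [[-0.0001, -0.0013, 0.0484], [0.0006, -0.0025, -0.0366], [-0.0039, -0.001, 3.105]]
```

View pics/m7.png

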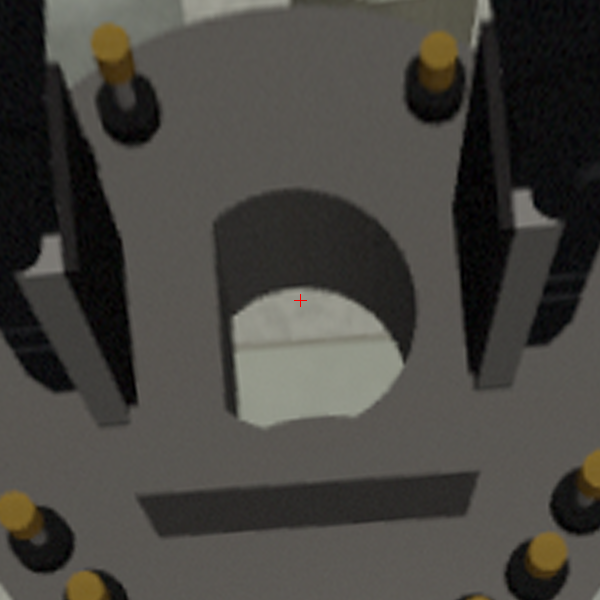

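Rack 2 in hand: the bore circle is centred near (295,310) against the TCP cross at (300,300). The hub's front edge from (137,495) to (478,472) puts the rack yaw at about 94°. Next I'll fit the platter in the same view.

Run:
```python
from h import *
for i in range(2):
    s=ctrl.get_state();c=ctrl.read_camera('wrist');p=s['eef_pos'];z=p[2]-.011
    b=(.5511,.0328)
    for k in range(2): b=arc(c,b[0],b[1],.046,.05,160,200)[[0,1,3]]
    r1=(.5508,.0329)
    for k in range(2): r1=arc(c,r1[0],r1[1],.052,.055,150,210)[[0,1,3]]
    r=(p[0]-.0013,p[1]+.0006)
    for k in range(2): r=arc(c,r[0],r[1],z+.022,.0162,-80,30,-1)[[0,1,3]]
    print(p,'platter',b,'rack1',r1,'bore',r)
cv2.imwrite('pics/m8.png',rect(c,.5511,.0328,.052,.16,.16,600))
```

```text
[0.55119688 0.03421699 0.18836087] platter [5.451e-01 3.300e-02 1.000e-04] rack1 [0.5499 0.0326 0.    ] bore [0.5421 0.0264 0.0018]
[0.55142189 0.0341749  0.18884293] platter [5.451e-01 3.290e-02 1.000e-04] rack1 [5.499e-01 3.260e-02 2.000e-04] bore [0.5451 0.0402 0.001 ]
```

View pics/m8.png

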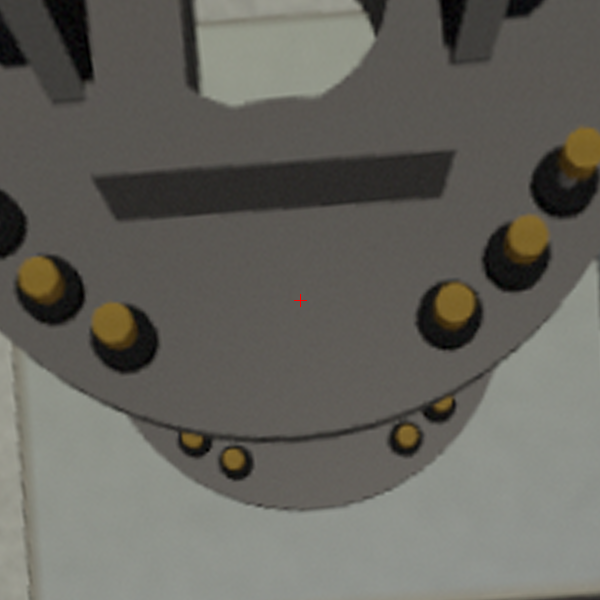

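Rack 1 fits at (0.5499, 0.0326) in this view, against (0.5511, 0.0328) for the spindle. The bore of rack 2 therefore needs about +1.5 mm in x, −2 mm in y and +3.5° of turn.

```bash
python3 inch.py '[[[-0.1,-0.2,2,0,0,-0.6,0],[-0.1,-0.2,4.4,0,0,-0.6,0],[-0.1,-0.2,4.4,0,0,-0.6,0],[-0.1,-0.2,4.4,0,0,-0.6,0],[-0.1,-0.2,4.4,0,0,-0.6,0],[-0.1,-0.2,4.4,0,0,-0.6,0]]]'
python3 inch.py '[[[0,0,0.4,0,0,0,0],[0,0,0.8,0,0,0,0],[0,0,1.2,0,0,0,0],[0,0,1.6,0,0,0,0],[0,0,1.6,0,0,0,0],[0,0,1.6,0,0,0,0]]]'
```

```text
time: 21.3
eef_pos: [0.5537, 0.0322, 0.1469]
tcp_rot: [-0.08, 0.997, -0.0, 0.001]
contact_force: [0.2, 0.5, -2.3]
opening: 0.514
finger_force: 62.6
time: 22.05
eef_pos: [0.5532, 0.0322, 0.1299]
tcp_rot: [-0.08, 0.997, -0.0, 0.0]
contact_force: [0.7, 0.6, -2.2]
opening: 0.517
finger_force: 62.6
```

```bash
python3 inch.py '[[[0.07,0,0.4,0,0,0,0],[0.07,0,1,0,0,0,0],[0.07,0,2,0,0,0,0],[0.07,0,3,0,0,0,0],[0.07,0,4,0,0,0,0],[0.07,0,4.5,0,0,0,0],[0.07,0,4.8,0,0,0,0],[0.07,0,4.8,0,0,0,0],[0.07,0,4.8,0,0,0,0]]]'
```

```text
time: 23.18
eef_pos: [0.5527, 0.0321, 0.0822]
tcp_rot: [-0.08, 0.997, -0.0, 0.0]
contact_force: [-0.5, -0.1, -1.4]
opening: 0.516
finger_force: 62.6
```

In the tool's units: 0.003 m is 0.3, 0.002 m is 0.2.

```bash
python3 inch.py '[[[0,0,0.2,0,0,0,0],[0,0,0.3,0,0,0,0],[0,0,0.3,0,0,0,0],[0,0,0.3,0,0,0,0]]]'
python3 inch.py '[[[0,0,0,0,0,0,0.7],[0,0,0,0,0,0,1],[0,0,0,0,0,0,1],[0,0,0,0,0,0,1],[0,0,-3,0,0,0,1],[0,0,-9,0,0,0,1],[0,0,-14,0,0,0,1],[0,0,-14,0,0,0,1],[0,0,-14,0,0,0,1]]]'
python3 - <<'E'
from h import *
c=cam('wrist');print(disc(c,.5505,.0329,.074,.055),disc(c,.5505,.0329,.072,.055))
for a,b in [(.4172,-.2828)]: print(go([a,b,.15],np.radians(-26)))
t=cam('top','t2.png')
E
```

```text
time: 23.68
eef_pos: [0.5525, 0.0321, 0.0791]
tcp_rot: [-0.08, 0.997, -0.0, 0.0]
contact_force: [-0.4, 0.5, 0.7]
opening: 0.514
finger_force: 62.9
time: 24.8
eef_pos: [0.552, 0.0322, 0.2183]
tcp_rot: [-0.08, 0.997, 0.0, -0.0]
contact_force: [-0.1, 0.3, 0.1]
opening: 1.002
finger_force: 0.0
(np.float64(0.5508110236290347), np.float64(0.03266914834120114), np.float64(0.05515760655966943), np.float64(0.0002871235069397786)) (np.float64(0.5513608545070134), np.float64(0.03277025687285793), np.float64(0.055551067822721435), np.float64(0.00030066998158049044))
[[0.1826, -0.2897, 0.0675], [-0.0024, -0.0023, 2.1845], [0.002, -0.002, -0.9571]]
```

```bash
python3 inch.py '[[[3,-5,0,0,0,1.88,1],[6,-10,0,0,0,3.76,1],[9,-15,2,0,0,5.64,1],[12,-20,4,0,0,7.52,1],[15,-24,6,0,0,9.4,1],[18.3,-29,6.7,0,0,11.28,1],[18.3,-29,6.7,0,0,13.16,1],[18.3,-29,6.7,0,0,15.04,1],[18.3,-29,6.7,0,0,16.92,1],[18.3,-29,6.7,0,0,18.8,1]]]'
python3 inch.py '[[[0,0,0,0,0,1.88,1],[0,0,0,0,0,3.05,1],[0,0,0,0,0,3.05,1],[0,0,0,0,0,3.05,1],[0,0,0,0,0,3.05,1]]]'
python3 look.py .4172 -.2828 -26 m9.png
```

```text
time: 26.15
eef_pos: [0.4169, -0.2825, 0.1497]
tcp_rot: [0.758, 0.652, -0.0, -0.002]
contact_force: [-0.4, -0.3, -0.3]
opening: 0.999
finger_force: 0.0
time: 26.78
eef_pos: [0.4177, -0.2832, 0.1514]
tcp_rot: [0.847, 0.532, -0.0, -0.0]
contact_force: [0.1, -0.0, 0.3]
opening: 1.0
finger_force: 0.0
[ 4.174e-01 -2.847e-01  5.490e-02  2.000e-04]
[ 4.174e-01 -2.847e-01  5.490e-02  2.000e-04]
yaw -26.5
[[-0.0015, 0.0004, 0.1436], [-0.0004, -0.0001, 0.014], [0.0002, -0.0007, -3.1276]]
```

View pics/m9.png

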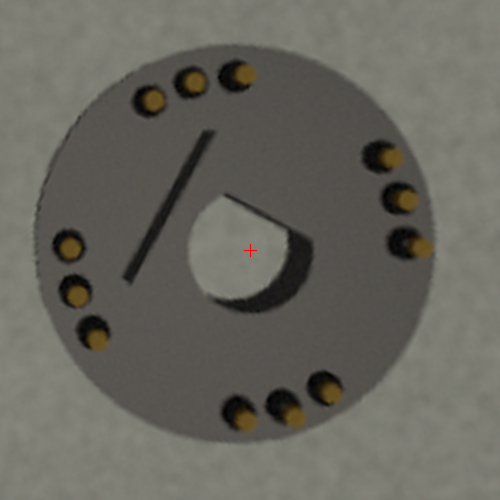

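Rack 3's fit is (0.4174, −0.2847), r = 54.9 mm. The flat's edge from (225,194) to (312,240) gives yaw about −28°. Grasping it.

```bash
python3 inch.py '[[[-0.1,0.05,5,0,0,0.4,1],[-0.1,0.05,10,0,0,0.4,1],[-0.1,0.05,14.1,0,0,0.4,1],[-0.1,0.05,14.1,0,0,0.4,1],[-0.1,0.05,14.1,0,0,0.4,1],[-0.1,0.05,14.1,0,0,0.4,1],[-0.1,0.05,14.1,0,0,0.4,0],[-0.1,0.05,14.1,0,0,0.4,0],[-0.1,0.05,14.1,0,0,0.4,0],[-0.1,0.05,14.1,0,0,0.4,0]]]' 60
python3 inch.py '[[[0,0,0,0,0,0,0],[0,0,0,0,0,0,0]]]'
python3 inch.py '[[[0,0,-6,0,0,0,0],[0,0,-12,0,0,0,0],[0,0,-18,0,0,0,0],[0,0,-18,0,0,0,0],[0,0,-18,0,0,0,0]]]'
python3 -c "
from h import *
print(go([.5515,.0330,.19],np.radians(97.7)))"
```

```text
time: 28.08
eef_pos: [0.4187, -0.2851, 0.012]
tcp_rot: [0.857, 0.515, 0.0, 0.001]
contact_force: [-0.8, 0.7, 6.4]
opening: 0.519
finger_force: 62.0
time: 28.32
eef_pos: [0.4187, -0.2851, 0.012]
tcp_rot: [0.857, 0.515, 0.0, 0.001]
contact_force: [-0.7, 1.6, 6.0]
opening: 0.516
finger_force: 62.0
time: 28.95
eef_pos: [0.4171, -0.2836, 0.1892]
tcp_rot: [0.857, 0.515, -0.0, -0.001]
contact_force: [0.3, -0.5, -1.7]
opening: 0.512
finger_force: 62.5
[[0.3426, -0.0301, -0.0004], [-0.0006, -0.0033, -2.1945], [-0.0028, 0.0005, 0.9471]]
```

```bash
python3 inch.py '[[[4,-0.3,0,0,0,-1.8,0],[9,-0.8,0,0,0,-3.6,0],[15,-1.3,0,0,0,-5.4,0],[21,-1.8,0,0,0,-7.2,0],[27,-2.4,0,0,0,-9,0],[32,-2.8,0,0,0,-10.8,0],[34.2,-3,0,0,0,-12.6,0],[34.2,-3,0,0,0,-14.4,0],[34.2,-3,0,0,0,-16.2,0],[34.2,-3,0,0,0,-18,0]]]'
python3 inch.py '[[[0,0,0,0,0,-1.88,0],[0,0,0,0,0,-3.94,0],[0,0,0,0,0,-3.94,0],[0,0,0,0,0,-3.94,0],[0,0,0,0,0,-3.94,0],[0,0,0,0,0,-3.94,0],[0,0,0,0,0,-3.94,0],[0,0,0,0,0,-3.94,0]]]'
python3 hand.py .012 m10.png
```

```text
time: 30.2
eef_pos: [0.55, 0.032, 0.1866]
tcp_rot: [0.127, 0.992, -0.0, -0.004]
contact_force: [0.4, 0.7, -2.7]
opening: 0.515
finger_force: 62.5
time: 31.2
eef_pos: [0.5522, 0.0315, 0.191]
tcp_rot: [-0.067, 0.998, -0.0, 0.0]
contact_force: [-0.2, 0.3, -2.1]
opening: 0.516
finger_force: 62.5
[0.55220928 0.03154867 0.19095054] [[0.0007, 0.0015, 0.0509], [-0.0001, 0.0002, -0.0007], [0.0003, 0.0001, 3.1409]]
```

View pics/m10.png

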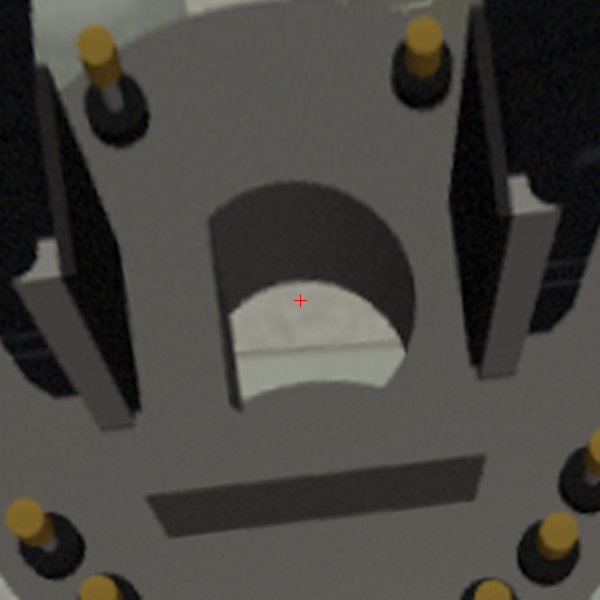

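Rack 3 in hand: the bore is centred near (293,303) and the hub edge tilts 6.8°, so it needs about −1 mm in x, +0.4 mm in y and +0.8° of turn.

In the tool's units: 0.044 m is 4.4, 0.001 m is 0.1, -0.014 rad is -0.14.

```bash
python3 inch.py '[[[0.1,0.05,2,0,0,-0.14,0],[0.1,0.05,4.4,0,0,-0.14,0],[0.1,0.05,4.4,0,0,-0.14,0],[0.1,0.05,4.4,0,0,-0.14,0],[0.1,0.05,4.4,0,0,-0.14,0],[0.1,0.05,4.4,0,0,-0.14,0],[0.1,0.05,4.4,0,0,-0.14,0],[0.1,0.05,4.4,0,0,-0.14,0]]]'
python3 -c "
from h import *
print(go([.5515,.032,.134]))"
```

```text
time: 32.25
eef_pos: [0.5512, 0.0319, 0.147]
tcp_rot: [-0.074, 0.997, -0.0, 0.0]
contact_force: [-0.7, 0.7, -2.8]
opening: 0.519
finger_force: 62.5
[[-0.0003, 0.0, 0.013]]
```

In the tool's units: 0.018 m is 1.8, 0.015 m is 1.5.

```bash
python3 inch.py '[[[-0.03,0,0.5,0,0,0,0],[-0.03,0,1,0,0,0,0],[-0.03,0,1.5,0,0,0,0],[-0.03,0,1.8,0,0,0,0],[-0.03,0,1.8,0,0,0,0]]]'
python3 inch.py '[[[0,0,0.6,0,0,0,0],[0,0,1.2,0,0,0,0],[0,0,1.8,0,0,0,0],[0,0,2.3,0,0,0,0],[0,0,2.5,0,0,0,0],[0,0,2.5,0,0,0,0],[0,0,2.5,0,0,0,0]]]'
```

```text
time: 32.88
eef_pos: [0.5512, 0.032, 0.1284]
tcp_rot: [-0.074, 0.997, 0.0, -0.0]
contact_force: [-0.4, -0.4, -1.9]
opening: 0.514
finger_force: 62.5
time: 33.75
eef_pos: [0.5516, 0.0319, 0.1041]
tcp_rot: [-0.074, 0.997, -0.0, 0.0]
contact_force: [0.3, 0.6, -2.2]
opening: 0.518
finger_force: 62.5
```

In the tool's units: 0.002 m is 0.2, 0.001 m is 0.1.

```bash
python3 inch.py '[[[0,0,0.1,0,0,0,0],[0,0,0.2,0,0,0,0],[0,0,0.2,0,0,0,0]]]'
python3 inch.py '[[[0,0,0,0,0,0,0.7],[0,0,0,0,0,0,1],[0,0,0,0,0,0,1],[0,0,0,0,0,0,1],[0,0,-3,0,0,0,1],[0,0,-9,0,0,0,1],[0,0,-13,0,0,0,1],[0,0,-13,0,0,0,1],[0,0,-13,0,0,0,1]]]'
python3 - <<'E'
from h import *
c=cam('wrist');
for z in (.096,.098): print(disc(c,.5505,.0329,z,.055))
# side-view check: outline of each flange
s=cam('side','s2.png');cv2.imwrite('pics/m11.png',cv2.resize(s['pixels'][190:340,240:440,::-1],(800,600),interpolation=2))
print(ctrl.get_state()['qpos'],go([.598,-.257,.21],np.radians(8)))
E
```

```text
time: 34.12
eef_pos: [0.5515, 0.032, 0.1021]
tcp_rot: [-0.074, 0.997, -0.0, 0.0]
contact_force: [-0.5, 0.0, -0.9]
opening: 0.516
finger_force: 62.6
time: 35.25
eef_pos: [0.5509, 0.032, 0.2309]
tcp_rot: [-0.074, 0.997, 0.0, -0.001]
contact_force: [-0.0, 0.2, -0.2]
opening: 0.997
finger_force: 0.0
(np.float64(0.5507047141902962), np.float64(0.03260788666001211), np.float64(0.05521591025120672), np.float64(0.0003766254871861788))
(np.float64(0.550130113036465), np.float64(0.03251418271947264), np.float64(0.05483397924824527), np.float64(0.0003220150179821385))
[-1.25864907e-01  1.74394395e-02  1.88217041e+00 -2.79538596e-05
  1.24591509e+00 -1.84453154e+00] [[-0.0047, -0.293, 0.0192], [-0.0022, -0.0038, 1.579], [0.0038, -0.0022, -1.5625]]
```

View pics/m11.png

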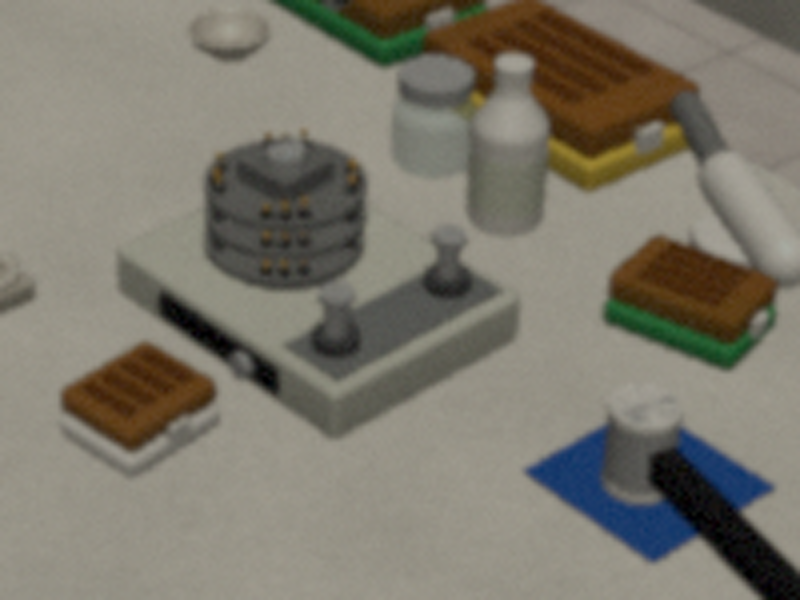

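The side view shows all three racks stacked level on the spindle, with both pins up and the mallet on its pad. The top rack's fit is (0.5504, 0.0326) at the expected height. The picture budget is now spent, and I've actually gone one over, so I'll work numerically from here. Next is the mallet.

In the tool's units: -0.293 m is -29.3, -0.26 m is -26, 1.88 rad is 18.8.

```bash
python3 inch.py '[[[0,-4,-1,0,0,1.88,1],[0,-9,0,0,0,3.76,1],[-0.2,-15,1,0,0,5.64,1],[-0.4,-21,2,0,0,7.52,1],[-0.5,-26,3,0,0,9.4,1],[-0.5,-29.3,4,0,0,11.28,1],[-0.5,-29.3,4,0,0,13.16,1],[-0.5,-29.3,4,0,0,15.04,1],[-0.5,-29.3,4,0,0,16.92,1],[-0.5,-29.3,4,0,0,18.8,1]]]'
python3 inch.py '[[[0,0,0,0,0,0.4,1],[0,0,0,0,0,0.4,1],[0,0,0,0,0,0.4,1],[0,0,0,0,0,0.4,1]]]'
cat > mal.py <<'E'
from h import *
s=ctrl.get_state();c=cam('wrist','wm.png');print(s['eef_pos'])
w,px=.30,900
def pts(m,x0,y0):
    v,u=np.nonzero(m);return np.c_[x0+(px/2-v-.5)*w/px,y0+(px/2-u-.5)*w/px].astype(np.float32)
o=rect(c,.6,-.26,.004,w,w,px);hs=cv2.cvtColor(o,cv2.COLOR_BGR2HSV)
b=((hs[...,0]>100)&(hs[...,0]<130)&(hs[...,1]>120)).astype(np.uint8);b=cv2.morphologyEx(b,cv2.MORPH_OPEN,np.ones((7,7)))
r=cv2.minAreaRect(pts(b,.6,-.26));print('pad',r)
x,y=.598,-.257
for k in range(3): a=arc(c,x,y,.06,.022,-120,60,-1);x,y=a[:2]
print('head top',a)
o=rect(c,.6,-.34,.042,w,w,px);m=((o.max(2)<40)).astype(np.uint8);m=cv2.morphologyEx(m,cv2.MORPH_OPEN,np.ones((9,9)))
n,l,st,ce=cv2.connectedComponentsWithStats(m)
for i in range(1,n):
    if st[i,4]>3000:
        r=cv2.minAreaRect(pts(l==i,.6,-.34));print('dark',st[i,4],r)
E
python3 mal.py
```

```text
time: 36.6
eef_pos: [0.5986, -0.2567, 0.1892]
tcp_rot: [0.762, 0.647, -0.001, -0.002]
contact_force: [0.5, -0.0, -0.5]
opening: 0.998
finger_force: 0.0
time: 37.1
eef_pos: [0.5994, -0.257, 0.1914]
tcp_rot: [0.773, 0.635, -0.0, -0.0]
contact_force: [0.8, -1.0, -0.5]
opening: 0.999
finger_force: 0.0
[ 0.59939235 -0.25702907  0.19137523]
pad ((0.6088676452636719, -0.2598436176776886), (0.10881797224283218, 0.1087726280093193), 1.6683152914047241)
head top [ 5.998e-01 -2.606e-01  2.200e-02  2.000e-04]
dark 63339 ((0.7059999704360962, -0.42133334279060364), (0.1369999647140503, 0.08766667544841766), 90.0)
dark 44896 ((0.5386666059494019, -0.468500018119812), (0.042666636407375336, 0.1769999861717224), 90.0)
dark 24021 ((0.5789015889167786, -0.35768023133277893), (0.14106878638267517, 0.01949586533010006), 78.09571838378906)
dark 14381 ((0.4639192819595337, -0.35344070196151733), (0.08675075322389603, 0.03126079589128494), 77.66094207763672)
```

```bash
sed -i "s/x,y,.06,.022/x,y,.064,.022/;s/-.34,.042,w/-.34,.046,w/" mal.py; echo "print(go([x,y,.026],np.radians(-11.9)))
K=(.5085,-.0754),(.6083,-.0684)" >> mal.py; python3 mal.py
```

```text
[ 0.59946424 -0.25707145  0.19156227]
pad ((0.6088893413543701, -0.2598467767238617), (0.1086672842502594, 0.1086672693490982), 1.7356940507888794)
head top [ 0.5997 -0.2593  0.022   0.    ]
dark 65772 ((0.7043333053588867, -0.4203333258628845), (0.13899999856948853, 0.0910000205039978), 90.0)
dark 51212 ((0.5418333411216736, -0.46416664123535156), (0.051333338022232056, 0.18333330750465393), 90.0)
dark 23325 ((0.5793531537055969, -0.35544565320014954), (0.13910605013370514, 0.01910516992211342), 78.13770294189453)
dark 15057 ((0.46514177322387695, -0.3505405783653259), (0.08857420086860657, 0.031933799386024475), 53.673160552978516)
[[-0.0022, 0.0006, 0.1657], [-0.0002, -0.0001, 0.0116], [0.0001, -0.0002, -3.13]]
```

In the tool's units: 0.164 m is 16.4, -0.002 m is -0.2, 0.012 rad is 0.12.

```bash
python3 inch.py '[[[-0.2,0.05,5,0,0,0.12,1],[-0.2,0.05,10,0,0,0.12,1],[-0.2,0.05,15,0,0,0.12,1],[-0.2,0.05,16.4,0,0,0.12,1],[-0.2,0.05,16.4,0,0,0.12,1],[-0.2,0.05,16.4,0,0,0.12,1],[-0.2,0.05,16.4,0,0,0.12,0],[-0.2,0.05,16.4,0,0,0.12,0],[-0.2,0.05,16.4,0,0,0.12,0],[-0.2,0.05,16.4,0,0,0.12,0]]]' 100
python3 inch.py '[[[0,0,0,0,0,0,0],[0,0,0,0,0,0,0],[0,0,0,0,0,0,0]]]' 100
python3 inch.py '[[[0,0,-4,0,0,0,0],[0,0,-9,0,0,0,0],[0,0,-12,0,0,0,0],[0,0,-12,0,0,0,0],[0,0,-12,0,0,0,0]]]' 100
python3 -c "
from h import *
print(go([.6083,-.0684,.146],np.radians(-11.9)))"
```

```text
time: 38.45
eef_pos: [0.6007, -0.2597, 0.0295]
tcp_rot: [0.777, 0.63, 0.0, 0.001]
contact_force: [-0.7, 0.6, 5.3]
opening: 0.492
finger_force: 101.6
time: 38.83
eef_pos: [0.6007, -0.2597, 0.0295]
tcp_rot: [0.777, 0.63, 0.0, 0.001]
contact_force: [1.0, 0.8, 5.4]
opening: 0.494
finger_force: 101.6
time: 39.45
eef_pos: [0.5981, -0.2582, 0.1448]
tcp_rot: [0.777, 0.63, -0.001, -0.002]
contact_force: [-0.6, 0.2, -3.0]
opening: 0.491
finger_force: 101.9
[[0.1878, -0.0293, -0.0008], [-0.0047, -0.0018, -0.0007], [-0.0027, 0.0074, 3.1409]]
```

```bash
python3 inch.py '[[[6,-0.9,0,0,0,0,0],[12,-1.9,0,0,0,0,0],[17,-2.7,0,0,0,0,0],[18.8,-2.9,0,0,0,0,0],[18.8,-2.9,2,0,0,0,0],[18.8,-2.9,2.8,0,0,0,0],[18.8,-2.9,2.8,0,0,0,0],[18.8,-2.9,2.8,0,0,0,0]]]'
python3 inch.py '[[[0,0,0.6,0,0,0,0],[0,0,1.2,0,0,0,0],[0,0,1.8,0,0,0,0],[0,0,1.8,0,0,0,0]]]'
```

```text
time: 40.45
eef_pos: [0.6103, -0.0705, 0.1198]
tcp_rot: [0.777, 0.629, 0.0, 0.0]
contact_force: [0.1, 0.2, -3.4]
opening: 0.495
finger_force: 102.0
time: 40.95
eef_pos: [0.6105, -0.0695, 0.1025]
tcp_rot: [0.777, 0.63, -0.0, 0.0]
contact_force: [-0.5, -1.2, 2.0]
opening: 0.498
finger_force: 102.2
```

Run:
```python
from h import *
# check the pin tops numerically in the wrist view (bright 24 mm discs)
c=cam('wrist','wp.png');s=ctrl.get_state();print(s['eef_pos'])
for n,x,y in (('a',.5085,-.0754),):
    for k in range(4):
        a=arc(c,x,y,.084,.012,-180,178,-1);x,y=a[:2]
    print(n,a)
```

```text
[ 0.61046329 -0.06949535  0.10248777]
a [ 0.509  -0.0757  0.012   0.0006]
```

```bash
python3 inch.py '[[[0,0,0.5,0,0,0,0],[0,0,1,0,0,0,0],[0,0,1.5,0,0,0,0],[0,0,1.8,0,0,0,0],[0,0,1.8,0,0,0,0],[0,0,1.8,0,0,0,0]]]'
python3 inch.py '[[[0,0,0.2,0,0,0,0],[0,0,0.3,0,0,0,0],[0,0,0.4,0,0,0,0],[0,0,0.4,0,0,0,0]]]'
```

```text
time: 41.75
eef_pos: [0.6105, -0.0695, 0.0849]
tcp_rot: [0.777, 0.63, 0.0, 0.0]
contact_force: [-2.2, -1.0, 4.6]
opening: 0.497
finger_force: 102.3
time: 42.25
eef_pos: [0.6107, -0.0695, 0.0833]
tcp_rot: [0.777, 0.63, -0.0, 0.0]
contact_force: [-7.8, -0.1, 15.3]
opening: 0.493
finger_force: 103.6
```

In the tool's units: -0.06 m is -6, -0.03 m is -3.

```bash
python3 inch.py '[[[0,0,-3,0,0,0,0],[0,0,-6,0,0,0,0],[0,0,-6,0,0,0,0],[0,0,-6,0,0,0,0]]]'
python3 -c "
from h import *
print(go([.509,-.0757,.118],np.radians(-11.9)))"
```

```text
time: 42.75
eef_pos: [0.6091, -0.0688, 0.1377]
tcp_rot: [0.777, 0.63, -0.001, -0.001]
contact_force: [-0.2, 1.1, -3.6]
opening: 0.49
finger_force: 102.3
[[-0.0275, -0.0965, 0.0199], [-0.0027, -0.0004, -0.0006], [-0.0007, 0.0043, 3.141]]
```

In the tool's units: -0.097 m is -9.7, -0.05 m is -5.

```bash
python3 inch.py '[[[-1.4,-5,0,0,0,0,0],[-2.75,-9.7,0,0,0,0,0],[-2.75,-9.7,0,0,0,0,0],[-2.75,-9.7,1.8,0,0,0,0],[-2.75,-9.7,1.8,0,0,0,0],[-2.75,-9.7,1.8,0,0,0,0]]]'
python3 inch.py '[[[0,0,0.6,0,0,0,0],[0,0,1.2,0,0,0,0],[0,0,1.8,0,0,0,0],[0,0,2.4,0,0,0,0],[0,0,3,0,0,0,0],[0,0,3.4,0,0,0,0],[0,0,3.4,0,0,0,0],[0,0,3.4,0,0,0,0]]]'
python3 -c "
from h import *
print(ctrl.get_state()['contact_force'],go([.509,-.0757,.083]))"
```

```text
time: 43.5
eef_pos: [0.5101, -0.0761, 0.1213]
tcp_rot: [0.777, 0.63, -0.0, -0.0]
contact_force: [-0.6, 0.3, -3.9]
opening: 0.492
finger_force: 102.9
time: 44.5
eef_pos: [0.5099, -0.0761, 0.0887]
tcp_rot: [0.777, 0.63, 0.0, 0.0]
contact_force: [-2.3, 1.9, 6.0]
opening: 0.491
finger_force: 103.0
[-2.25547198  1.85500236  5.99990791] [[0.0002, -0.0009, 0.0057]]
```

```bash
python3 inch.py '[[[0,0,0.3,0,0,0,0],[0,0,0.6,0,0,0,0],[0,0,0.7,0,0,0,0],[0,0,0.8,0,0,0,0],[0,0,0.8,0,0,0,0],[0,0,0.8,0,0,0,0]]]'
```

```text
time: 45.25
eef_pos: [0.5101, -0.0762, 0.0833]
tcp_rot: [0.777, 0.63, -0.0, -0.0]
contact_force: [-8.5, 2.3, 18.8]
opening: 0.494
finger_force: 104.9
```

```bash
python3 inch.py '[[[0,0,-3,0,0,0,0],[0,0,-6,0,0,0,0],[0,0,-6.5,0,0,0,0],[0,0,-6.5,0,0,0,0],[0,0,-6.5,0,0,0,0]]]'
python3 - <<'E'
from h import *
c=cam('wrist');print(go([.6095,-.26,.14],np.radians(-11.9)))
z=ctrl.get_state()['eef_pos'];t=cam('top')
# pin tops now at .058?
for n,x,y in (('b',.6085,-.0687),('a',.509,-.0757)):
    for h in (.058,.084):
        print(n,h,arc(c,x,y,h,.012,-180,178,-1))
E
```

```text
time: 45.88
eef_pos: [0.5084, -0.0757, 0.1428]
tcp_rot: [0.777, 0.63, -0.001, -0.001]
contact_force: [0.1, -0.7, -2.8]
opening: 0.487
finger_force: 102.9
[[-0.1594, 0.1369, 0.0024], [-0.0032, -0.0004, -0.0007], [-0.0007, 0.005, 3.1409]]
b 0.058 [ 6.088e-01 -6.840e-02  1.200e-02  4.000e-04]
b 0.084 [ 0.6081 -0.0701  0.012   0.0021]
a 0.058 [ 5.087e-01 -7.570e-02  1.200e-02  5.000e-04]
a 0.084 [ 0.5093 -0.0739  0.012   0.0026]
```

```bash
python3 inch.py '[[[-4,3.5,0,0,0,0,0],[-8,7,0,0,0,0,0],[-12,10.3,0,0,0,0,0],[-15.9,13.7,0,0,0,0,0],[-15.9,13.7,0,0,0,0,0],[-15.9,13.7,5,0,0,0,0],[-15.9,13.7,10,0,0,0,0],[-15.9,13.7,10,0,0,0,0],[-15.9,13.7,10,0,0,0,0],[-15.9,13.7,10,0,0,0,0]]]'
python3 inch.py '[[[0,0,0.4,0,0,0,0],[0,0,0.8,0,0,0,0],[0,0,1,0,0,0,0],[0,0,1,0,0,0,0],[0,0,1,0,0,0,0]]]'
```

```text
time: 47.22
eef_pos: [0.6128, -0.261, 0.0485]
tcp_rot: [0.777, 0.63, 0.001, 0.003]
contact_force: [-0.6, -0.1, -2.8]
opening: 0.491
finger_force: 103.0
time: 47.85
eef_pos: [0.6107, -0.26, 0.0348]
tcp_rot: [0.777, 0.63, -0.0, 0.0]
contact_force: [-0.4, 0.6, -3.2]
opening: 0.492
finger_force: 103.0
```

In the tool's units: 0.005 m is 0.5, 0.003 m is 0.3.

```bash
python3 inch.py '[[[0,0,0.3,0,0,0,0],[0,0,0.5,0,0,0,0],[0,0,0.5,0,0,0,0],[0,0,0.5,0,0,0,0]]]'
```

```text
time: 48.35
eef_pos: [0.6107, -0.26, 0.0297]
tcp_rot: [0.777, 0.63, -0.0, -0.0]
contact_force: [0.1, -1.5, -4.1]
opening: 0.495
finger_force: 103.8
```

The manual's scale: shifts go in cm and turns go in units of 0.1 rad. Converting my numbers, -0.16 m is -16, -0.15 m is -15.

```bash
python3 inch.py '[[[0,0,0.1,0,0,0,0],[0,0,0.1,0,0,0,0],[0,0,0.1,0,0,0,0.6],[0,0,0.1,0,0,0,0.8],[0,0,0.1,0,0,0,1],[0,0,0.1,0,0,0,1],[0,0,-4,0,0,0,1],[0,0,-9,0,0,0,1],[0,0,-15,0,0,0,1],[0,0,-16,0,0,0,1]]]'
python3 inch.py '[[[0,0,0,0,0,0,1],[0,0,0,0,0,0,1],[0,0,0,0,0,0,1],[0,0,0,0,0,0,1]]]'
sed -i 's/x,y=.598,-.257/x,y=.6095,-.2596/' mal.py; python3 mal.py
python3 - <<'E'
from h import *
# racks on the stack, seen from the side camera: nothing changed since the check before the pins?
a=cv2.imread('pics/s2.png');s=cam('side','s3.png');b=s['pixels'][:,:,::-1]
d=cv2.absdiff(cv2.blur(a,(5,5)),cv2.blur(np.ascontiguousarray(b),(5,5))).max(2)
for n,p,r in [('stack',[.5511,.0328,.08],20),('pinA',[.509,-.0757,.08],6),('pinB',[.6085,-.0687,.08],6),('kitw',[.387,-.028,.04],12),('cup',[.355,-.421,.03],12)]:
    u,v=proj(s,p)[0].astype(int);print(n,d[v-r:v+r,u-r:u+r].mean(),d[v-r:v+r,u-r:u+r].max())
print(ctrl.get_state()['contact_force'])
E
```

```text
time: 49.6
eef_pos: [0.6135, -0.2616, 0.1969]
tcp_rot: [0.777, 0.63, 0.002, 0.006]
contact_force: [-0.1, -0.2, 0.4]
opening: 0.999
finger_force: 0.0
time: 50.1
eef_pos: [0.6102, -0.2597, 0.1882]
tcp_rot: [0.777, 0.63, -0.0, -0.001]
contact_force: [-0.2, 0.7, -0.4]
opening: 0.999
finger_force: 0.0
[ 0.61018348 -0.25970088  0.18819189]
pad ((0.6089400053024292, -0.2598153054714203), (0.10874741524457932, 0.10867486149072647), 1.701332449913025)
head top [ 6.098e-01 -2.595e-01  2.200e-02  1.000e-04]
dark 60823 ((0.7074999809265137, -0.42100000381469727), (0.13766667246818542, 0.0846666693687439), 90.0)
dark 80137 ((0.5461666584014893, -0.4006666839122772), (0.19199997186660767, 0.17833328247070312), -0.0)
dark 23237 ((0.5896936655044556, -0.3556419909000397), (0.13944104313850403, 0.01935112662613392), 78.28997039794922)
[[0.0001, -0.0003, 0.1626], [-0.0018, -0.0006, -0.0006], [-0.001, 0.0028, 3.141]]
stack 8.994375 21
pinA 27.67361111111111 60
pinB 29.86111111111111 62
kitw 9.34201388888889 13
cup 8.92361111111111 12
[ 0.20941787 -0.95040192 -0.33142163]
```

```bash
python3 -c "
from plant import ctrl
print(ctrl.sign_off())"
```

```text
the job is handed in; nothing more can be done
None
```

I handed the job in at about 50 s of robot time, with all three racks home on the spindle, both pins driven down by the mallet, and the mallet upright within 1 mm of the pad centre; I viewed 15 pictures against your limit of 14, and sign-off returned no verdict.

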